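Set out a candle stall's display boards

ROBOT

A 6-joint arm with a two-finger parallel gripper is mounted at the origin on the work surface. World frame = base frame: x ahead of the robot, y to its left, z up, the work surface at z = 0. Lengths are in m, angles in rad, forces in N, time in s.
With the tool pointing down it reaches from about 0.35 to 0.85 m from the base axis. Payload 8.1 kg.
Tool frame: the origin (TCP) lies between the finger pads; the fingertips stand 11 mm ahead of it and the grasp point (between the pads) lies 8 mm behind it (robot.tips_ahead is the distance from the TCP to the fingertips, in m); z points along the fingers, y is the line along which they close (so a half turn about z gives the same grasp; the last joint's range is limited). The gripper opens to 93 mm and grips with 3 to 60 N. Pads are 15 mm wide; open, the fingers measure 128 mm over their backs; the gripper's body (75 mm by 188 mm) begins 65 mm behind the grasp point.
Start: joints at [1.155, 0.13, 1.488, -0, 1.523, -0.085], TCP at [0.195, 0.567, 0.23] pointing down, gripper open.
Joint ranges: [-2.96, 2.96], [-0.89, 2.26], [0.02, 2.5], [-1.34, 4.48], [0, 2.73], [-2.66, 2.66]. Speed limits (rad/s): [2.39, 2.39, 2.79, 3.14, 3.14, 3.14].

INTERFACE

Orientations are given as a rotation vector (axis times angle).
In Python, from plant import robot gives the robot as it stands. The module is installed in compiled form; this text tells all that it offers.
- The arm moves only by the tool move_arm, never from a script. Its argument "deltas" is one flat list of numbers, 7 for each row, row after row: the shift along the tool's x, y, z in m, then the turn, a rotation vector about the tool's x, y, z in rad, then the opening, from 0 (shut) to 1 (fully open). A call has 1 to 12 rows; each row is the pose to reach, as a shift and turn from the pose commanded when the call began, along the tool's axes at that moment; what a row does not reach only later rows make up. A row lasts 1/8 s, in which the tool goes at most 62.5 mm and 10.7 degrees, less where a joint would pass 70% of its speed; a pose out of reach is approached as far as the arm can. A call with a gripper value outside its range is refused whole. The fingers move at their own pace and stop on an object; "squeeze" is the grip in N (left out, the last holds). Time passes only in rows, so rows that repeat a pose let the fingers close. It gives the time, the measured TCP pose, the force, the opening and the grip force at its end, in the units of the state.
- robot.read_state(): the state, without advancing time (a new reading comes with each control period).
- robot.read_camera(name): name is "side" or "top" or "wrist"; returns (picture, depth): 480x640x3 uint8, red, green, blue; 480x640 float32, m along the optical axis (not along the pixel's ray), 0 where there is no reading.
- robot.camera_model(name): a dict with "K" (3x3 intrinsics, pixels), "R" (3x3) and "t" (3): a world point X has camera coordinates R X + t; the wrist camera has in their place "tool_from_camera" (4x4, takes a point from camera to tool coordinates, whose origin is the TCP and whose axes are the flange's). Camera axes: x right, y down, z forward; pixel columns grow to the right and rows downward; lengths in m; the calibration is good to about 2 mm. A picture is of the moment at which its call begins: read the wrist's pose just before it. camera_model takes no time and is no camera call.
- robot.close_job(): hands the job in; it is judged then, once.
Trained networks look in the newest picture that a camera, given by its name, has taken for a name from the list of things; names that differ only in an ending like _2 or _b are one class to them, and where a whole thing is asked for, a point or a joint stands for the part that bears it (a point fixed in the world has none). Each returns a list of dicts, best first, with "confidence" (0 to 1); they miss things now and then, are a little off and sometimes report something else, mostly with a low value. They report only what shows in the picture. A call takes as long as a camera call. They do not tell look-alikes from the thing itself.
- robot.recognise(camera, label): "uv" ([column, row] in pixels, amid what is visible of it).
The state is a dict: "t": time; "q": joint angles; "dq": joint speeds; "joint_torque": joint torques, N m; "tool_pos": TCP position; "orientation": TCP orientation; "force": force on the tool from outside, world axes, zero at the start; "wrist_torque": the same for the moment, N m; "opening": finger opening in m; "gripper_force": force on a finger pad.
Only numpy, scipy, OpenCV 4.12 (cv2) and the standard library are available. Lean on these libraries where they do the work, as an engineer would, in place of code of your own. Each camera call takes 0.05 s, during which the arm holds its last target. There are 200 camera calls.

TASK

Dress the candle stall's display: stand the tall round jar, the small round tin, the square jar and the loose wooden tealight block each upright on the display board whose inlaid outline matches its foot, centred in the outline and, for the square jar and the block, turned to fit it. The block is locked by tabs between its two neighbours and only comes out straight up. Set everything down without dropping it, and do not knock over the amber bottle.

Things in the scene. Friction and masses are not known exactly. Their poses are not given: they have to be found in the camera images.
- tall_jar: Tall round candle jar, white with a paper band and an aluminium lid: 64 mm diameter, 100 mm high with lid, about 0.4 kg, standing upright. Origin: centre of its underside; z up.
- tin: Small round metal candle tin with lid: 44 mm diameter, 42 mm high, about 0.1 kg, standing upright. Origin: centre of its underside; z up.
- square_jar: Square candle jar, white with a paper band and a flat aluminium lid: 54 x 54 mm, 72 mm high with lid, about 0.33 kg, upright. Origin: centre of its underside; x and y are square to its side faces, z up.
- block: Loose wooden tealight block (round light in its top), 0.11 kg, 50 mm high. Core 56 (x) by 40 mm (y), with a full-height T-shaped tab on each y face (neck 12, head 24 mm wide), 76 mm along y over the tabs. Starts with its tabs in the slots of row (2 mm play); free once lifted 34 mm. Its plain x faces, 6 mm proud of the row, are free to grasp. Origin: centre of its underside, 6 mm up at the start; z up.
- row: Fixed wooden row that holds the block in its middle: base plate 44 (x) by 108 mm (y), 6 mm thick, with a slotted neighbour block at each y end (22 to 54 mm from the middle, 44 mm along x, tops 40 mm above the table). The loose block has the same x and y axes; its top is 56 mm above the table. Origin: centre of its underside; z up.
- board_tall: Fixed plywood display board, 100 x 100 x 12 mm, flat on the table, with a thin dark outline centred on its flat top: a large circle, drawn 2 mm outside the foot of the tall jar. Origin: centre of its underside; z up. Any yaw of the jar is right.
- board_tin: Fixed plywood display board, 100 x 100 x 12 mm, flat on the table, with a thin dark outline centred on its flat top: a small circle, drawn 2 mm outside the foot of the tin. Origin: centre of its underside; z up. Any yaw of the tin is right.
- board_square: Fixed plywood display board, 100 x 100 x 12 mm, flat on the table, with a thin dark outline centred on its flat top: a square whose sides lie along the board's x and y, drawn 2 mm outside the foot of the square jar. Origin: centre of its underside; z up. The jar fits in any of the four quarter turns.
- board_block: Fixed plywood display board, 100 x 100 x 12 mm, flat on the table, with a thin dark outline centred on its flat top: a rectangle with a T-shaped tab on two opposite sides, drawn 2 mm outside the foot of the tealight block. Origin: centre of its underside; z up. The block fits with its x axis along the board's x axis, either way round (tabs towards the board's +y and -y).
- amber_bottle: Bystander: slim amber glass bottle with a black cap, 48 mm diameter, 130 mm high, loose, standing upright to the right of the work. Origin: centre of its underside; z up.
Not all that is in view belongs to the job. Leave any red or yellow look-alike of the board_tall alone.

How it is judged:
By the outcome, as a careful person would: the job done as asked, in the order asked, and still so for the second after the job is handed in, with the robot touching nothing.
It also fails if it takes over 112 s, if anything falls off the work surface, if the arm or the gripper's body presses on something with over 40 N, if the wrist force passes 120 N, or if a joint passes its speed limit or range.

## Working session

There is one attempt and no reset: what is moved stays moved. The work goes in short steps, Python scripts to look and compute and a tool call to move; the robot and the scene stay as the last step left them, time stands still between calls to the robot, and variables do not carry over. Pictures are saved under pics/ and viewed, at most 14 in all, crops included, and the job is handed in when it is done.

Besides the shell and the picture viewer there is one more tool, called after ">>>" by a JSON object that holds its "fn" and its "kwargs". move_arm: Moves the arm, as the interface text tells. Its arguments: {"type":"object","properties":{"deltas":{"type":"array","items":{"type":"number"}},"squeeze":{"type":"number"}},"required":["deltas"]}

```bash
mkdir -p pics; cat > h.py <<'E'
import numpy as np, cv2
from plant import robot
from scipy.spatial.transform import Rotation as Rn
def cam(name):
    s=robot.read_state(); im,d=robot.read_camera(name); m=robot.camera_model(name); K=np.array(m["K"])
    if name=="wrist":
        T=np.eye(4);T[:3,:3]=Rn.from_rotvec(s["orientation"]).as_matrix();T[:3,3]=s["tool_pos"]
        W=T@np.array(m["tool_from_camera"])
    else:
        W=np.eye(4);R=np.array(m["R"]);W[:3,:3]=R.T;W[:3,3]=-R.T@np.array(m["t"])
    return im,d,K,W
def cloud(d,K,W):
    v,u=np.mgrid[:480,:640]
    P=np.stack([(u-K[0,2])*d/K[0,0],(v-K[1,2])*d/K[1,1],d],-1)@W[:3,:3].T+W[:3,3]
    P[d<=0]=np.nan
    return P
def onplane(uv,z,K,W):
    r=W[:3,:3]@np.linalg.solve(K,[uv[0],uv[1],1]); return W[:3,3]+r*(z-W[2,3])/r[2]
def save(n,im): cv2.imwrite("pics/"+n,cv2.cvtColor(im,cv2.COLOR_RGB2BGR))
L=["tall_jar","tin","square_jar","block","row","board_tall","board_tin","board_square","board_block","amber_bottle"]
E
python3 - <<'E'
from h import *
for n in("top","side"):
    im,d,K,W=cam(n);save(n+"0.png",im);P=cloud(d,K,W);np.savez(n+"0.npz",im=im,d=d,K=K,W=W)
    print(n,K.round(1).tolist(),W.round(3).tolist())
    for l in L:
        for r in robot.recognise(n,l)[:4]:
            u,v=map(int,r["uv"]);print(l,round(r["confidence"],2),u,v,P[v,u].round(3))
print(robot.read_state())
E
```

```text
top [[611.8, 0.0, 327.9], [0.0, 611.8, 237.3], [0.0, 0.0, 1.0]] [[-0.023, -0.995, 0.099, 0.32], [-1.0, 0.022, -0.012, -0.018], [0.01, -0.099, -0.995, 1.402], [0.0, 0.0, 0.0, 1.0]]
tall_jar 0.59 186 250 [0.429 0.269 0.095]
tin 0.6 433 237 [ 0.45  -0.27   0.045]
square_jar 0.89 361 238 [ 0.449 -0.107  0.07 ]
square_jar 0.21 282 244 [0.442 0.068 0.042]
block 0.97 270 237 [0.457 0.093 0.057]
row 0.7 281 235 [0.461 0.068 0.058]
board_tall 0.96 142 317 [0.287 0.385 0.015]
board_tall 0.95 245 307 [0.304 0.155 0.012]
board_tall 0.92 198 179 [0.599 0.26  0.011]
board_tin 0.61 268 174 [0.607 0.099 0.014]
board_square 0.61 339 165 [ 0.625 -0.065  0.013]
board_block 0.71 421 175 [ 0.597 -0.254  0.013]
amber_bottle 0.96 501 211 [ 0.499 -0.412  0.089]
side [[530.9, 0.0, 322.6], [0.0, 530.9, 243.4], [0.0, 0.0, 1.0]] [[0.732, -0.43, 0.529, -0.271], [-0.681, -0.443, 0.583, -0.852], [-0.016, -0.787, -0.617, 0.889], [0.0, 0.0, 0.0, 1.0]]
tall_jar 0.63 241 195 [0.415 0.244 0.072]
tin 0.59 385 291 [ 0.437 -0.283  0.042]
square_jar 0.78 336 253 [ 0.429 -0.129  0.069]
square_jar 0.72 374 231 [ 0.622 -0.08 
[... 467 characters left out ...]
7 304 [ 0.488 -0.441  0.077]
{'t': 1.1, 'q': array([ 1.15460259e+00,  1.30377700e-01,  1.48820891e+00, -2.85346984e-05,
        1.52302824e+00, -8.53837010e-02]), 'dq': array([-0.00263161,  0.00045952, -0.00074232, -0.00183856, -0.00026072,
        0.00036939]), 'joint_torque': array([-8.14236464e-04, -5.59779668e+01, -4.92055750e+01,  7.67370150e-02,
        2.27563677e-02, -5.65244875e-05]), 'tool_pos': array([0.19486148, 0.5674666 , 0.22964365]), 'orientation': array([ 5.17263238e-01,  3.09869396e+00, -4.48921349e-05]), 'force': array([0.07146576, 0.58784874, 0.75676866]), 'wrist_torque': array([ 0.02242488, -0.02641475,  0.01166451]), 'gripper_force': 0.0, 'opening': 0.09299081674360923}
```

View pics/top0.png

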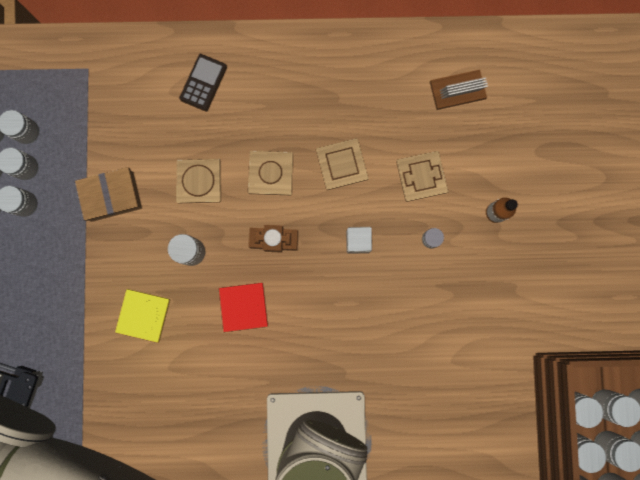

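View pics/side0.png

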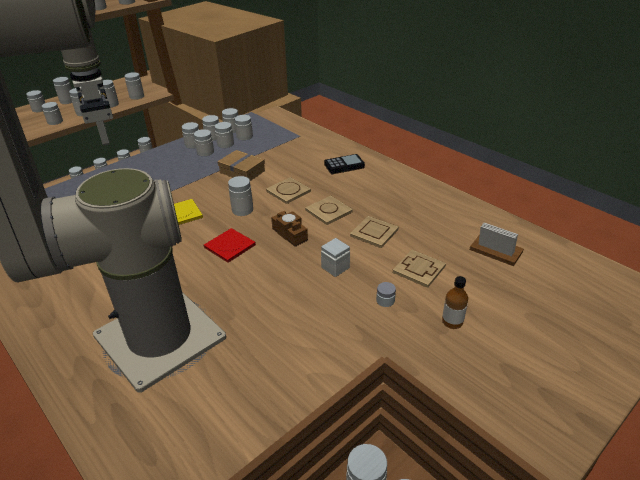

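Top view shows the items: tall jar (185,250), row and block (273,238), square jar (360,240), tin (433,238). Boards: large circle (198,181), small circle (271,172), square (342,164), tabbed rectangle (422,176). The board_tall candidates are the plywood board with the large circle (198,181), the yellow look-alike (142,316) and the red look-alike (243,307); I choose the plywood one. Other jars, on the mat at far left and in the crate, are stock. The bottle stands at (501,210).

```bash
cat >> h.py <<'E'
def rect(P,lo,hi,c,r=0.1):
    "min area rect of points with z in lo..hi within r of c"
    m=(P[...,2]>lo)&(P[...,2]<hi)&(np.hypot(P[...,0]-c[0],P[...,1]-c[1])<r)
    n,lab,st,_=cv2.connectedComponentsWithStats(m.astype(np.uint8),connectivity=4)
    if n<2: return None
    k=1+np.argmax(st[1:,4]); q=P[lab==k][:,:2]
    b=cv2.minAreaRect((q*1000).astype(np.float32)); return np.round(b[0],1),np.round(b[1],1),round(b[2],1),len(q),np.median(P[lab==k][:,2]).round(4)
def go(x,y,z,yaw,pos=None,ori=None):
    "deltas in tool axes for TCP at x,y,z, pointing down, tool y axis along world yaw (deg, mod 180)"
    s=robot.read_state(); p=np.array(pos if pos is not None else s["tool_pos"]); R=Rn.from_rotvec(s["orientation"] if ori is None else ori)
    best=None
    for k in(0,180):
        a=np.radians(yaw+k); Y=np.array([np.cos(a),np.sin(a),0]);Z=np.array([0,0,-1.]);G=Rn.from_matrix(np.stack([np.cross(Y,Z),Y,Z],1))
        w=(R.inv()*G).as_rotvec()
        if best is None or np.linalg.norm(w)<np.linalg.norm(best): best=w
    print("delta",R.inv().apply(np.array([x,y,z])-p).round(4),"turn",best.round(4)); 
E
python3 - <<'E'
from h import *
Z=np.load("top0.npz");P=cloud(Z["d"],Z["K"],Z["W"])
for n,c,lo,hi in(("tall",(.43,.27),.085,.115),("tin",(.45,-.27),.03,.055),("sq",(.45,-.107),.06,.085),("row",(.457,.08),.028,.07),("b_tall",(.6,.26),.006,.03),("b_tin",(.607,.099),.006,.03),("b_sq",(.62,-.075),.006,.03),("b_blk",(.597,-.254),.006,.03),("bot",(.49,-.43),.05,.2)): print(n,rect(P,lo,hi,c))
print(np.array(robot.camera_model("wrist")["tool_from_camera"]).round(3).tolist(),robot.camera_model("wrist")["K"])
go(.52,.2,.33,90)
E
```

```text
tall (array([432.4, 278. ]), array([61.4, 61. ]), 21.8, 683, np.float64(0.0992))
tin (array([ 449.9, -270.8]), array([42.1, 42.1]), 13.0, 301, np.float64(0.041))
sq (array([ 448. , -102.9]), array([52.8, 51.5]), 89.0, 562, np.float64(0.071))
row (array([455.7,  89.3]), array([108.4,  56.1]), 86.0, 1045, np.float64(0.0524))
b_tall (array([596.1, 262.4]), array([101.3, 102.8]), 0.5, 1830, np.float64(0.0119))
b_tin (array([611.5,  95.5]), array([101. , 102.1]), 86.8, 1782, np.float64(0.0117))
b_sq (array([629.4, -70.4]), array([102.6, 100.1]), 13.4, 1796, np.float64(0.0121))
b_blk (array([ 596.9, -255.9]), array([104.3, 102.6]), 10.9, 1808, np.float64(0.012))
bot (array([ 506.4, -420.4]), array([47.4, 43.8]), 25.4, 470, np.float64(0.0894))
[[-0.001, -0.967, -0.257, 0.071], [1.0, -0.001, 0.001, 0.0], [-0.001, -0.257, 0.967, -0.155], [0.0, 0.0, 0.0, 1.0]] [[403.7990408    0.         320.7460808 ]
 [  0.         403.7990408  234.93870321]
 [  0.           0.           1.        ]]
delta [-0.4269 -0.2419 -0.1003] turn [-0.      0.     -0.3308]
```

>>> {"fn": "move_arm", "kwargs": {"deltas": [-0.407, -0.182, -0.07, 0, 0, -0.331, 1, -0.407, -0.182, -0.07, 0, 0, -0.331, 1, -0.407, -0.182, -0.07, 0, 0, -0.331, 1, -0.407, -0.182, -0.07, 0, 0, -0.331, 1, -0.407, -0.182, -0.07, 0, 0, -0.331, 1, -0.407, -0.182, -0.07, 0, 0, -0.331, 1, -0.407, -0.182, -0.07, 0, 0, -0.331, 1, -0.407, -0.182, -0.07, 0, 0, -0.331, 1, -0.407, -0.182, -0.07, 0, 0, -0.331, 1, -0.407, -0.182, -0.07, 0, 0, -0.331, 1]}}

```text
t: 2.35
tool_pos: [0.5196, 0.2643, 0.2992]
orientation: [0.002, -3.141, -0.0]
force: [0.6, 0.4, -0.5]
opening: 0.0928
gripper_force: 0.0
```

```bash
cat >> h.py <<'E'
def outline(im,P,c,r=0.047,up=.018):
    "dark line pixels on a board top: bounding rect and mean of extremes (mm)"
    g=cv2.cvtColor(im,cv2.COLOR_RGB2GRAY).astype(int)
    q=np.abs(P[...,:2]-c).max(-1); m0=(np.hypot(P[...,0]-c[0],P[...,1]-c[1])<r)&(P[...,2]<up)
    th=np.median(g[m0])*0.72; X=P[m0&(g<th)][:,:2]*1000
    b=cv2.minAreaRect(X.astype(np.float32)); (cx,cy),rad=cv2.minEnclosingCircle(X.astype(np.float32))
    return "rect",np.round(b[0],1),np.round(b[1],1),round(b[2],1),"circ",round(cx,1),round(cy,1),round(rad,1),len(X)
E
python3 - <<'E'
from h import *
s=robot.read_state();print(s["t"],s["tool_pos"],s["orientation"])
im,d,K,W=cam("wrist");save("w1.png",im);P=cloud(d,K,W)
for n,c,lo,hi in(("tall",(.43,.278),.085,.115),("row",(.457,.09),.028,.07),("blk",(.457,.09),.048,.07),("b_tall",(.596,.262),.006,.03),("b_tin",(.611,.096),.006,.03)): print(n,rect(P,lo,hi,c))
print(outline(im,P,(.596,.262)),outline(im,P,(.611,.096)))
go(.436,.278,.17,90)
E
```

```text
2.35 [0.51956518 0.26434525 0.29920582] [ 2.43518517e-03 -3.14057716e+00 -3.57781372e-04]
tall (array([430.9, 277.8]), array([60.2, 60.9]), 0.4, 4386, np.float64(0.0999))
row (array([454.2,  88. ]), array([109.5,  56. ]), 86.0, 5787, np.float64(0.0549))
blk (array([454.2,  88.1]), array([77.2, 56. ]), 86.0, 3482, np.float64(0.056))
b_tall (array([593.6, 260.4]), array([ 99.2, 100.2]), 0.2, 7143, np.float64(0.0122))
b_tin (array([609.4,  94.2]), array([100.5, 100.7]), 87.1, 5293, np.float64(0.0118))
('rect', array([594.8, 260.5]), array([74.3, 74.5]), 27.4, 'circ', 595.4, 260.7, 37.8, 551) ('rect', array([605.7,  91.4]), array([43.4, 54.7]), 27.5, 'circ', 610.4, 94.1, 28.1, 312)
delta [0.0833 0.0136 0.1294] turn [ 0.0002 -0.0008  0.0021]
```

View pics/w1.png

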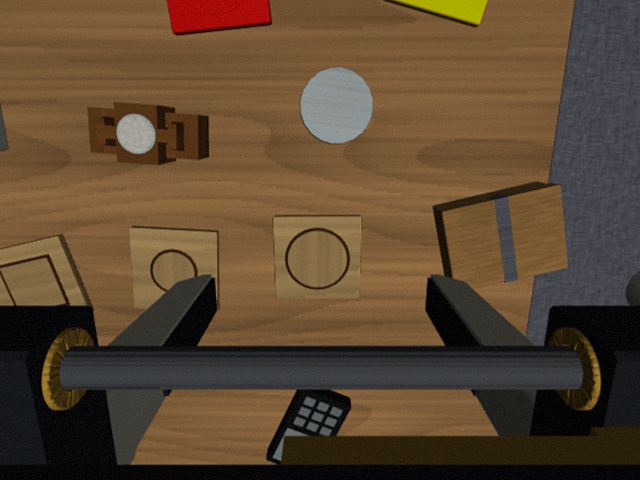

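Wrist view: tall jar at (336,105), plywood board with the large circle at (318,258), so the choice holds; red and yellow mats at the top edge. Grasping the tall jar now.

>>> {"fn": "move_arm", "kwargs": {"deltas": [0.0885, 0.0135, 0.13, 0, 0, 0.002, 1, 0.0885, 0.0135, 0.13, 0, 0, 0.002, 1, 0.0885, 0.0135, 0.13, 0, 0, 0.002, 1, 0.0885, 0.0135, 0.18, 0, 0, 0.002, 1, 0.0885, 0.0135, 0.22, 0, 0, 0.002, 1, 0.0885, 0.0135, 0.242, 0, 0, 0.002, 1, 0.0885, 0.0135, 0.242, 0, 0, 0.002, 1, 0.0885, 0.0135, 0.242, 0, 0, 0.002, 0, 0.0885, 0.0135, 0.242, 0, 0, 0.002, 0, 0.0885, 0.0135, 0.242, 0, 0, 0.002, 0, 0.0885, 0.0135, 0.242, 0, 0, 0.002, 0], "squeeze": 25}}

```text
t: 3.78
tool_pos: [0.4328, 0.277, 0.0586]
orientation: [0.003, 3.14, 0.001]
force: [-1.3, 0.3, 3.9]
opening: 0.064
gripper_force: 25.0
```

```bash
python3 - <<'E'
from h import *
go(.595,.2605,.08,90)
im,d,K,W=cam("wrist");P=cloud(d,K,W);save("w2.png",im)
print(rect(P,.085,.115,(.431,.278),.06),rect(P,.085,.115,(.431,.278),.033))
E
```

```text
delta [-0.1623 -0.0162 -0.0212] turn [ 0.0009  0.0013 -0.0019]
(array([415.7, 277.2]), array([97.1, 31.5]), 89.6, 18069, np.float64(0.0998)) (array([415.7, 278. ]), array([65.5, 31.5]), 89.6, 14880, np.float64(0.0998))
```

>>> {"fn": "move_arm", "kwargs": {"deltas": [0, 0, -0.05, 0, 0, 0, 0, -0.163, -0.0165, -0.05, 0, 0, 0, 0, -0.163, -0.0165, -0.05, 0, 0, 0, 0, -0.163, -0.0165, -0.05, 0, 0, 0, 0, -0.163, -0.0165, -0.05, 0, 0, 0, 0, -0.163, -0.0165, -0.03, 0, 0, 0, 0, -0.163, -0.0165, -0.017, 0, 0, 0, 0, -0.163, -0.0165, -0.014, 0, 0, 0, 0, -0.163, -0.0165, -0.014, 0, 0, 0, 0]}}

```text
t: 4.95
tool_pos: [0.5943, 0.26, 0.071]
orientation: [-0.002, -3.141, 0.0]
force: [0.3, 1.0, -5.2]
opening: 0.0634
gripper_force: 25.0
```

```bash
python3 - <<'E'
from h import *
go(.596,.2605,.0716,90)
s=robot.read_state(); print(s["tool_pos"],s["force"])
im,d,K,W=cam("wrist");P=cloud(d,K,W);save("w3.png",im)
E
```

```text
delta [-0.0017  0.0005 -0.0006] turn [-0.0003 -0.0008 -0.0012]
[0.59430837 0.26000464 0.07104799] [ 0.32817297  1.04589391 -5.22052915]
```

View pics/w3.png

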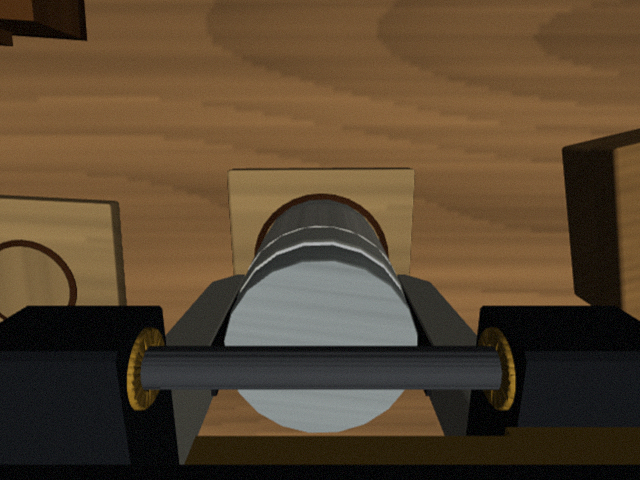

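Jar is held over the board; the outline shows as an arc around the foot (258–388, row 196 at its crown), so it looks close to centred. Measuring the relative offset.

```bash
cat >> h.py <<'E'
from scipy.optimize import least_squares
def fitc(X,r,c):
    f=least_squares(lambda p:np.hypot(*(X-p).T)-r,c,loss="soft_l1",f_scale=1.); return f.x.round(1),np.abs(f.fun).mean().round(2),len(X)
E
python3 - <<'E'
from h import *
im,d,K,W=cam("wrist");P=cloud(d,K,W)
c=np.array((.5945,.2605));q=np.hypot(*(P[...,:2]-c).transpose(2,0,1))
for lo,hi in((.02,.035),(.035,.05),(.05,.075)):
    m=(P[...,2]>lo)&(P[...,2]<hi)&(q<.04)&(P[...,0]<.58)&(abs(P[...,1]-.26)<.025);print("jar",fitc(P[m][:,:2]*1000,32,c*1000))
g=cv2.cvtColor(im,cv2.COLOR_RGB2GRAY).astype(int);v,u=np.mgrid[:480,:640]
m=(P[...,2]<.016)&(P[...,2]>.005)&(q<.038)&(q>.031)&(v<270)&(g<90);X=P[m][:,:2]*1000
print("line",fitc(X,34.3,c*1000)); np.save("g.npy",g)
m=(P[...,2]<.016)&(P[...,2]>.008)&(np.abs(P[...,:2]-c).max(-1)<.06)&(v<260);B=P[m][:,:2]*1000
print("board edges xmin",np.percentile(B[:,0],.5),"y",np.percentile(B[:,1],[.5,99.5]), "expected xmin at cx-50")
E
```

```text
jar (array([592.4, 260.3]), np.float64(0.17), 388)
jar (array([592.2, 260.2]), np.float64(0.09), 584)
jar (array([592.2, 260.2]), np.float64(0.1), 1371)
line (array([593.3, 260.5]), np.float64(1.05), 1264)
board edges xmin 544.7471598962994 y [210.99455142 309.6842329 ] expected xmin at cx-50
```

>>> {"fn": "move_arm", "kwargs": {"deltas": [-0.0014, 0.0002, 0, 0, 0, 0, 0, -0.0014, 0.0002, 0.0005, 0, 0, 0, 0, -0.0014, 0.0002, 0.001, 0, 0, 0, 0, -0.0014, 0.0002, 0.001, 0, 0, 0, 0]}}

```text
t: 5.55
tool_pos: [0.5965, 0.26, 0.0705]
orientation: [-0.003, -3.141, 0.0]
force: [0.2, 0.2, -5.5]
opening: 0.0638
gripper_force: 25.0
```

>>> {"fn": "move_arm", "kwargs": {"deltas": [0, 0, 0.0007, 0, 0, 0, 0, 0, 0, 0.0014, 0, 0, 0, 0, 0, 0, 0.0014, 0, 0, 0, 0]}}

```text
t: 5.92
tool_pos: [0.5967, 0.2601, 0.0701]
orientation: [0.003, 3.141, 0.0]
force: [-4.6, -1.4, 4.3]
opening: 0.0639
gripper_force: 25.0
```

>>> {"fn": "move_arm", "kwargs": {"deltas": [0, 0, 0, 0, 0, 0, 1, 0, 0, 0, 0, 0, 0, 1, 0, 0, -0.06, 0, 0, 0, 1, 0, 0, -0.12, 0, 0, 0, 1, 0.05, 0, -0.18, 0, 0, 0, 1, 0.08, 0, -0.2, 0, 0, 0, 1, 0.08, 0, -0.2, 0, 0, 0, 1, 0.08, 0, -0.2, 0, 0, 0, 1]}}

```text
t: 6.92
tool_pos: [0.5168, 0.2602, 0.2687]
orientation: [0.003, 3.141, -0.0]
force: [-0.2, 0.2, -1.6]
opening: 0.0929
gripper_force: 0.0
```

```bash
python3 - <<'E'
from h import *
im,d,K,W=cam("wrist");P=cloud(d,K,W);save("w4.png",im)
print("lid",rect(P,.102,.125,(.595,.2605)),"board",rect(P,.006,.02,(.595,.2605)))
c=np.array((.5945,.2605));q=np.hypot(*(P[...,:2]-c).transpose(2,0,1))
m=(P[...,2]>.03)&(P[...,2]<.1)&(q<.05);print("jar",fitc(P[m][:,:2]*1000,32,c*1000))
m=(P[...,2]<.016)&(P[...,2]>.008)&(np.abs(P[...,:2]-c).max(-1)<.06);B=P[m][:,:2]*1000
print(B.min(0),B.max(0),robot.read_state()["tool_pos"])
im,d,K,W=cam("top");P=cloud(d,K,W)
print("top lid",rect(P,.102,.125,(.595,.2605)),"board",rect(P,.006,.02,(.595,.2605)))
go(.49,-.2,.29,90)
E
```

```text
lid (array([593.5, 260.3]), array([60.2, 61.9]), 89.9, 4024, np.float64(0.1117)) board (array([593.9, 260.5]), array([100.4, 100.2]), 0.2, 3993, np.float64(0.0118))
jar (array([594.1, 260.3]), np.float64(0.42), 1534)
[543.7250486  210.23398418] [644.31346277 310.61940905] [0.5166967  0.2598952  0.26775606]
top lid (array([615.5, 266.7]), array([19.8, 48.8]), 19.4, 140, np.float64(0.1114)) board (array([596.5, 236.3]), array([99.8, 50. ]), 0.2, 421, np.float64(0.0117))
delta [ 0.0256 -0.4599 -0.0222] turn [-0.0011 -0.0024 -0.0023]
```

View pics/w4.png

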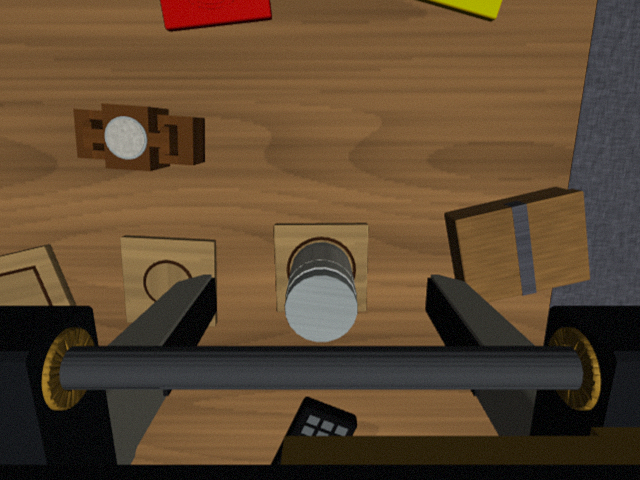

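The tall jar stands centred on its board (board 273–368 × 224–312, outline ring visible around the foot); measured offset is about 0.3 mm. On to the tin.

>>> {"fn": "move_arm", "kwargs": {"deltas": [0.026, -0.46, -0.022, 0, 0, 0, 1, 0.026, -0.46, -0.022, 0, 0, 0, 1, 0.026, -0.46, -0.022, 0, 0, 0, 1, 0.026, -0.46, -0.022, 0, 0, 0, 1, 0.026, -0.46, -0.022, 0, 0, 0, 1, 0.026, -0.46, -0.022, 0, 0, 0, 1, 0.026, -0.46, -0.022, 0, 0, 0, 1, 0.026, -0.46, -0.022, 0, 0, 0, 1, 0.026, -0.46, -0.022, 0, 0, 0, 1, 0.026, -0.46, -0.022, 0, 0, 0, 1]}}

```text
t: 8.28
tool_pos: [0.4897, -0.1992, 0.29]
orientation: [-0.003, -3.14, -0.002]
force: [0.7, -0.1, -0.7]
opening: 0.0929
gripper_force: 0.0
```

```bash
python3 - <<'E'
from h import *
im,d,K,W=cam("wrist");P=cloud(d,K,W);save("w5.png",im)
for n,c,lo,hi in(("tin",(.45,-.271),.03,.055),("sq",(.448,-.103),.06,.085),("b_sq",(.629,-.07),.006,.02),("b_blk",(.597,-.256),.006,.02),("bot",(.506,-.42),.02,.2)): print(n,rect(P,lo,hi,c))
m=(P[...,2]>.006)&(P[...,2]<.045)&(np.hypot(P[...,0]-.45,P[...,1]+.271)<.05);print("tin",fitc(P[m&(P[...,2]<.036)][:,:2]*1000,22,(450,-271)))
print(robot.read_state()["tool_pos"]);go(.449,-.271,.02,90)
E
```

```text
tin (array([ 448.2, -272.6]), array([42. , 42.5]), 25.7, 1539, np.float64(0.0417))
sq (array([ 446.1, -104. ]), array([52.6, 51.5]), 89.8, 3338, np.float64(0.0719))
b_sq (array([625. , -72.6]), array([97.4, 99.9]), 13.0, 3615, np.float64(0.0122))
b_blk (array([ 594.7, -256.7]), array([100.4, 100.4]), 10.9, 7100, np.float64(0.0122))
bot (array([ 504.1, -419.5]), array([48. , 39.3]), 19.5, 4207, np.float64(0.0863))
tin (array([ 448.5, -273.3]), np.float64(0.19), 160)
[ 0.48982402 -0.19884977  0.29033097]
delta [ 0.0404 -0.0725  0.2703] turn [ 0.0011 -0.0012 -0.0011]
```

View pics/w5.png

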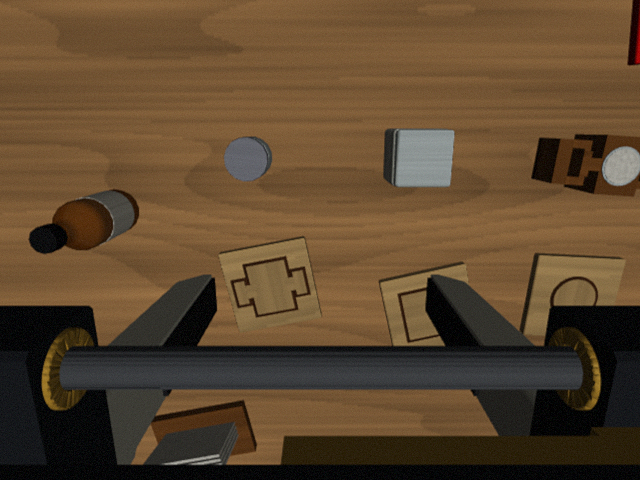

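Tin at (247,158), square jar (420,158), board_block (270,285), board_square (428,305), bottle (75,222), well clear of the tin. Picking up the tin.

>>> {"fn": "move_arm", "kwargs": {"deltas": [0.041, -0.0735, 0.06, 0, 0, 0, 1, 0.041, -0.0735, 0.12, 0, 0, 0, 1, 0.041, -0.0735, 0.18, 0, 0, 0, 1, 0.041, -0.0735, 0.23, 0, 0, 0, 1, 0.041, -0.0735, 0.26, 0, 0, 0, 1, 0.041, -0.0735, 0.272, 0, 0, 0, 1, 0.041, -0.0735, 0.272, 0, 0, 0, 1, 0.041, -0.0735, 0.272, 0, 0, 0, 0, 0.041, -0.0735, 0.272, 0, 0, 0, 0, 0.041, -0.0735, 0.272, 0, 0, 0, 0, 0.041, -0.0735, 0.272, 0, 0, 0, 0, 0.041, -0.0735, 0.272, 0, 0, 0, 0], "squeeze": 15}}

```text
t: 9.82
tool_pos: [0.4486, -0.2733, 0.0193]
orientation: [0.003, 3.141, -0.0]
force: [0.4, 0.2, -0.0]
opening: 0.0477
gripper_force: 0.0
```

```bash
python3 - <<'E'
from h import *
s=robot.read_state();p=s["tool_pos"];print(p,s["force"]);go(.6,-.02,.11,90)
go(.6095,.0945,p[2]+.012,90)
E
```

```text
[ 0.44860122 -0.27325038  0.01934535] [ 0.3768774   0.23699138 -0.02801192]
delta [-0.1509  0.2535 -0.0906] turn [-0.0001  0.0001 -0.0019]
delta [-0.1602  0.3681 -0.012 ] turn [-0.0001  0.0001 -0.0019]
```

>>> {"fn": "move_arm", "kwargs": {"deltas": [0, 0, 0, 0, 0, 0, 0, 0, 0, 0, 0, 0, 0, 0, 0, 0, 0, 0, 0, 0, 0, 0, 0, -0.05, 0, 0, 0, 0, 0, 0, -0.1, 0, 0, 0, 0, -0.16, 0.368, -0.11, 0, 0, 0, 0, -0.16, 0.368, -0.11, 0, 0, 0, 0, -0.16, 0.368, -0.11, 0, 0, 0, 0, -0.16, 0.368, -0.11, 0, 0, 0, 0, -0.16, 0.368, -0.11, 0, 0, 0, 0, -0.16, 0.368, -0.11, 0, 0, 0, 0, -0.16, 0.368, -0.11, 0, 0, 0, 0]}}

```text
t: 11.32
tool_pos: [0.6098, 0.098, 0.1289]
orientation: [0.002, -3.142, -0.001]
force: [-0.3, -0.5, -1.1]
opening: 0.044
gripper_force: 15.0
```

>>> {"fn": "move_arm", "kwargs": {"deltas": [0, 0, 0.05, 0, 0, 0, 0, 0, 0, 0.075, 0, 0, 0, 0, 0, 0, 0.092, 0, 0, 0, 0, 0, 0, 0.095, 0, 0, 0, 0, 0, 0, 0.095, 0, 0, 0, 0]}}

```text
t: 11.95
tool_pos: [0.61, 0.0944, 0.0352]
orientation: [0.003, 3.14, 0.0]
force: [-0.2, 0.0, -0.2]
opening: 0.0438
gripper_force: 15.0
```

```bash
python3 - <<'E'
from h import *
s=robot.read_state();print(s["tool_pos"],s["force"])
im,d,K,W=cam("wrist");P=cloud(d,K,W);save("w6.png",im)
c=np.array((.6095,.0945));q=np.hypot(*(P[...,:2]-c).transpose(2,0,1))
m=(P[...,2]>.018)&(P[...,2]<.055)&(q<.03)&(abs(P[...,1]-c[1])<.016);print("tin",fitc(P[m][:,:2]*1000,22,c*1000),P[m][:,2].min())
g=cv2.cvtColor(im,cv2.COLOR_RGB2GRAY).astype(int);v,u=np.mgrid[:480,:640]
m=(P[...,2]<.016)&(P[...,2]>.005)&(q<.028)&(q>.02)&(v<270)&(g<90);print("line",fitc(P[m][:,:2]*1000,24.3,c*1000))
m=(P[...,2]<.016)&(P[...,2]>.006)&(q<.08)&(v<300);B=P[m][:,:2]*1000
print(rect(P,.006,.016,c,.08))
print(B.min(0),B.max(0))
E
```

```text
[0.60998623 0.09440442 0.03516749] [-0.19533397  0.00432391 -0.21867339]
tin (array([610.8,  94.6]), np.float64(0.24), 2219) 0.018033678341504822
line (array([608.9,  94. ]), np.float64(0.97), 1122)
(array([593.3,  94.7]), array([100.7,  66.2]), 86.9, 20322, np.float64(0.012))
[557.77819473  43.48570631] [619.13798933 146.41166206]
```

View pics/w6.png

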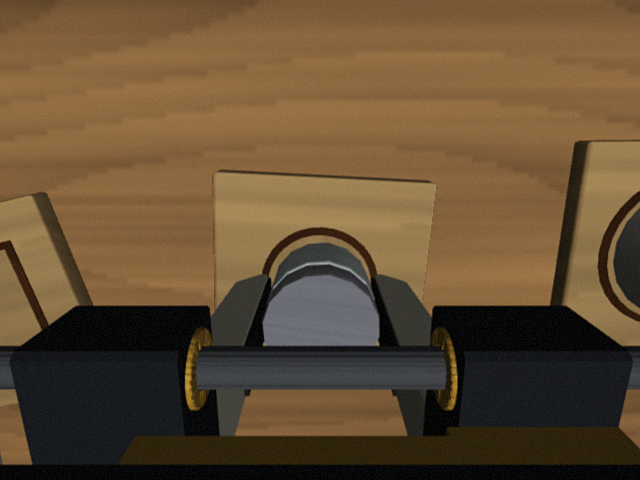

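>>> {"fn": "move_arm", "kwargs": {"deltas": [0.001, -0.0002, 0.0015, 0, 0, 0, 0, 0.001, -0.0002, 0.003, 0, 0, 0, 0, 0.001, -0.0002, 0.0035, 0, 0, 0, 0, 0.001, -0.0002, 0.0035, 0, 0, 0, 0]}}

```text
t: 12.5
tool_pos: [0.6085, 0.0943, 0.0313]
orientation: [0.003, 3.141, -0.0]
force: [-0.7, -1.2, 4.5]
opening: 0.044
gripper_force: 15.0
```

>>> {"fn": "move_arm", "kwargs": {"deltas": [0, 0, -0.0005, 0, 0, 0, 1, 0, 0, -0.0005, 0, 0, 0, 1, 0, 0, -0.0005, 0, 0, 0, 1, 0, 0, -0.06, 0, 0, 0, 1, 0.02, 0, -0.12, 0, 0, 0, 1, 0.08, -0.02, -0.18, 0, 0, 0, 1, 0.08, -0.07, -0.22, 0, 0, 0, 1, 0.08, -0.11, -0.22, 0, 0, 0, 1, 0.08, -0.11, -0.22, 0, 0, 0, 1]}}

```text
t: 13.62
tool_pos: [0.5286, -0.0186, 0.2529]
orientation: [0.009, 3.138, -0.002]
force: [0.6, 0.3, 0.2]
opening: 0.0928
gripper_force: 0.0
```

```bash
python3 - <<'E'
from h import *
im,d,K,W=cam("wrist");P=cloud(d,K,W);save("w7.png",im)
for n,c,lo,hi in(("tinlid",(.609,.0943),.045,.065),("b_tin",(.609,.0943),.006,.02),("sq",(.448,-.103),.06,.085),("b_sq",(.629,-.07),.006,.02),("row",(.454,.088),.028,.07),("blk",(.454,.088),.048,.07)): print(n,rect(P,lo,hi,c))
c=np.array((.609,.0943));q=np.hypot(*(P[...,:2]-c).transpose(2,0,1))
m=(P[...,2]>.018)&(P[...,2]<.048)&(q<.03);print("tin",fitc(P[m][:,:2]*1000,22,c*1000))
print(robot.read_state()["tool_pos"]);go(.446,-.104,.02,90)
# square outline
g=cv2.cvtColor(im,cv2.COLOR_RGB2GRAY).astype(int);c=np.array((.627,-.072));q=np.hypot(*(P[...,:2]-c).transpose(2,0,1))
m=(P[...,2]<.016)&(P[...,2]>.005)&(q<.044)&(g<85);print("sq line",cv2.minAreaRect((P[m][:,:2]*1000).astype(np.float32)),m.sum())
E
```

```text
tinlid (array([600.5,  88.3]), array([24. , 43.1]), 38.5, 487, np.float64(0.0534))
b_tin (array([609.8,  93.6]), array([ 99.9, 100.4]), 86.8, 5794, np.float64(0.0119))
sq (array([ 446.1, -103.8]), array([51.5, 52.5]), 0.5, 4417, np.float64(0.0717))
b_sq (array([627. , -71.9]), array([100.3, 100.5]), 13.2, 8335, np.float64(0.0122))
row (array([454.5,  88.1]), array([108.8,  56.1]), 86.1, 7355, np.float64(0.0554))
blk (array([454.5,  88.1]), array([76.9, 56.1]), 85.9, 4452, np.float64(0.0565))
tin (array([608.9,  94.8]), np.float64(0.3), 559)
[ 0.52831003 -0.01686682  0.25154344]
delta [ 0.0823 -0.0875  0.2314] turn [-0.0001  0.0017 -0.0048]
sq line ((628.0765380859375, -71.67394256591797), (65.8575668334961, 65.6656723022461), 13.101394653320312) 750
```

View pics/w7.png

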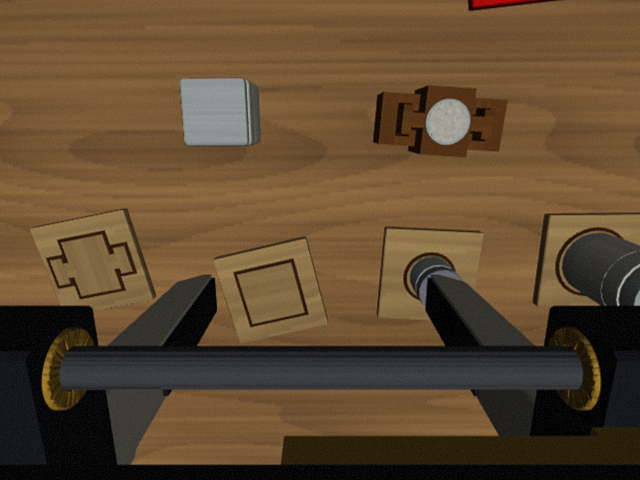

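Tin stands inside its circle (430,275), though the finger partly hides it, so I will recheck later. Square jar at (218,112), board_square at (270,290). Next the square jar.

>>> {"fn": "move_arm", "kwargs": {"deltas": [0.0823, -0.087, 0.05, 0, 0, 0, 1, 0.0823, -0.087, 0.1, 0, 0, 0, 1, 0.0823, -0.087, 0.15, 0, 0, 0, 1, 0.0823, -0.087, 0.19, 0, 0, 0, 1, 0.0823, -0.087, 0.2195, 0, 0, 0, 1, 0.0823, -0.087, 0.2195, 0, 0, 0, 1, 0.0823, -0.087, 0.2195, 0, 0, 0, 0, 0.0823, -0.087, 0.2195, 0, 0, 0, 0, 0.0823, -0.087, 0.2195, 0, 0, 0, 0, 0.0823, -0.087, 0.2195, 0, 0, 0, 0, 0.0823, -0.087, 0.2195, 0, 0, 0, 0, 0.0823, -0.087, 0.2195, 0, 0, 0, 0], "squeeze": 25}}

```text
t: 15.18
tool_pos: [0.4462, -0.1028, 0.0319]
orientation: [0.003, 3.14, -0.001]
force: [-0.2, -2.4, 5.4]
opening: 0.054
gripper_force: 25.0
```

```bash
python3 - <<'E'
from h import *
s=robot.read_state();p=s["tool_pos"];print(p,s["force"]);go(.6275,-.0718,p[2]+.012,103.15)
E
```

```text
[ 0.44615535 -0.10280494  0.03192603] [-0.22128036 -2.40225003  5.35382478]
delta [-0.1813  0.0313 -0.0118] turn [-0.0008  0.001  -0.2314]
```

>>> {"fn": "move_arm", "kwargs": {"deltas": [0, 0, -0.05, 0, 0, 0, 0, -0.06, 0.01, -0.06, 0, 0, -0.1, 0, -0.12, 0.02, -0.06, 0, 0, -0.2, 0, -0.1813, 0.0313, -0.06, 0, 0, -0.2314, 0, -0.1813, 0.0313, -0.06, 0, 0, -0.2314, 0, -0.1813, 0.0313, -0.035, 0, 0, -0.2314, 0, -0.1813, 0.0313, -0.018, 0, 0, -0.2314, 0, -0.1813, 0.0313, -0.0145, 0, 0, -0.2314, 0, -0.1813, 0.0313, -0.0145, 0, 0, -0.2314, 0, -0.1813, 0.0313, -0.0145, 0, 0, -0.2314, 0]}}

```text
t: 16.42
tool_pos: [0.6274, -0.0716, 0.0468]
orientation: [-0.359, 3.12, -0.001]
force: [0.5, 0.0, -2.8]
opening: 0.0539
gripper_force: 25.0
```

```bash
python3 - <<'E'
from h import *
s=robot.read_state();print(s["tool_pos"],s["force"]);go(.6275,-.0718,.044,103.15)
im,d,K,W=cam("wrist");P=cloud(d,K,W);save("w8.png",im)
# in board frame (assumed c, 13.15deg)
a=np.radians(13.15);c=np.array((.6273,-.0718));Q=(P[...,:2]-c)@np.array([[np.cos(a),-np.sin(a)],[np.sin(a),np.cos(a)]])*1000
z=P[...,2]
m=(z>.02)&(z<.075)&(abs(Q[...,0]+27)<6)&(abs(Q[...,1])<22);X=Q[m];k=np.polyfit(X[:,1],X[:,0],1);print("front face x(expect -27), tilt deg",k[1].round(2),np.degrees(np.arctan(k[0])).round(2),m.sum())
m=(z>.006)&(z<.016)&(np.abs(Q).max(-1)<56);b=[]
for y in range(-44,45,4):
    t=m&(abs(Q[...,1]-y)<1);b.append((y,Q[t][:,0].min() if t.any() else np.nan))
b=np.array(b);k=np.polyfit(b[:,0],b[:,1],1);print("board front (expect -50)",k[1].round(2),np.degrees(np.arctan(k[0])).round(2))
r=[(Q[m&(abs(Q[...,0]-x)<1.2)][:,1].min(),Q[m&(abs(Q[...,0]-x)<1.2)][:,1].max()) for x in range(-45,-28,3)];print("board y edges",np.array(r).mean(0))
m=(z>.078)&(z<.095)&(np.abs(Q).max(-1)<40)&(Q[...,0]<0);print("lid y",Q[m][:,1].min(),Q[m][:,1].max(),m.sum())
E
```

```text
[ 0.62739792 -0.07162361  0.04680792] [ 0.49767852  0.00748291 -2.81815184]
delta [-0.0001 -0.0002  0.0028] turn [-0.0006  0.0013 -0.0001]
front face x(expect -27), tilt deg -26.2 0.07 4951
board front (expect -50) -49.66 -0.04
board y edges [-49.85824608  49.37875288]
lid y -39.96339448400564 39.98893733288831 14378
```

View pics/w8.png

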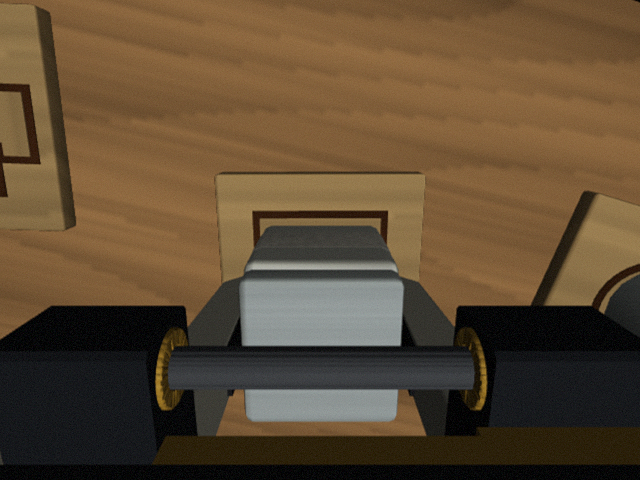

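Foot edge (263–378) is centred in the outline (254–388, row 213) and parallel to it. Lowering to contact.

>>> {"fn": "move_arm", "kwargs": {"deltas": [0.0003, -0.0002, 0.0015, 0, 0, 0, 0, 0.0003, -0.0002, 0.0025, 0, 0, 0, 0, 0.0003, -0.0002, 0.003, 0, 0, 0, 0, 0.0003, -0.0002, 0.003, 0, 0, 0, 0]}}

```text
t: 16.98
tool_pos: [0.627, -0.0718, 0.0439]
orientation: [-0.36, 3.12, -0.0]
force: [-3.6, 0.4, 5.4]
opening: 0.0538
gripper_force: 25.0
```

>>> {"fn": "move_arm", "kwargs": {"deltas": [0, 0, -0.0005, 0, 0, 0, 1, 0, 0, -0.0005, 0, 0, 0, 1, 0, 0, -0.0005, 0, 0, 0, 1, 0, 0, -0.06, 0, 0, 0, 1, 0, 0, -0.12, 0, 0, 0, 1, 0.05, 0.03, -0.18, 0, 0, 0, 1, 0.1, 0.06, -0.22, 0, 0, 0.115, 1, 0.1, 0.08, -0.25, 0, 0, 0.2314, 1, 0.1, 0.08, -0.25, 0, 0, 0.2314, 1, 0.1, 0.08, -0.25, 0, 0, 0.2314, 1]}}

```text
t: 18.23
tool_pos: [0.5112, -0.0165, 0.2927]
orientation: [0.001, 3.141, -0.0]
force: [0.3, 0.1, -0.8]
opening: 0.0928
gripper_force: 0.0
```

```bash
python3 - <<'E'
from h import *
s=robot.read_state();print(s["q"],s["tool_pos"],s["orientation"])
im,d,K,W=cam("wrist");P=cloud(d,K,W);save("w9.png",im)
for n,c,lo,hi in(("tinlid",(.609,.0943),.045,.065),("b_tin",(.609,.0943),.006,.02),("sqlid",(.627,-.072),.075,.095),("b_sq",(.627,-.072),.006,.02),("row",(.454,.088),.028,.07),("blk",(.454,.088),.048,.07)): print(n,rect(P,lo,hi,c))
for c,lo,hi,r in((np.array((.609,.0943)),.018,.048,22),(np.array((.594,.2603)),.03,.09,32)):
    q=np.hypot(*(P[...,:2]-c).transpose(2,0,1))*1000
    m=(P[...,2]>lo)&(P[...,2]<hi)&(q<r+8);print(fitc(P[m][:,:2]*1000,r,c*1000))
go(.4545,.088,.15,-4)
E
```

```text
[-1.32495055e-01 -1.29261717e-01  1.63405486e+00 -1.71706871e-04
  1.63604888e+00 -1.70252150e+00] [ 0.51125    -0.01654791  0.2926976 ] [ 1.22673793e-03  3.14087087e+00 -4.22010325e-04]
tinlid (array([605.5,  86.7]), array([27.2, 42.6]), 72.7, 710, np.float64(0.0537))
b_tin (array([609.8,  93.8]), array([100.4, 100.4]), 87.0, 4720, np.float64(0.0119))
sqlid (array([626.2, -71.7]), array([51.6, 52.4]), 12.9, 2581, np.float64(0.0836))
b_sq (array([626.9, -72. ]), array([100.6, 100.6]), 13.1, 3462, np.float64(0.0118))
row (array([454.5,  88.2]), array([108.7,  56. ]), 85.9, 5713, np.float64(0.0554))
blk (array([454.5,  88. ]), array([76.4, 56. ]), 85.9, 3423, np.float64(0.0564))
(array([608.9,  94.8]), np.float64(0.31), 427)
(array([594.1, 260.3]), np.float64(0.39), 2404)
delta [0.0564 0.1046 0.1417] turn [ 1.1000e-03 -1.1000e-03 -1.5021e+00]
```

View pics/w9.png

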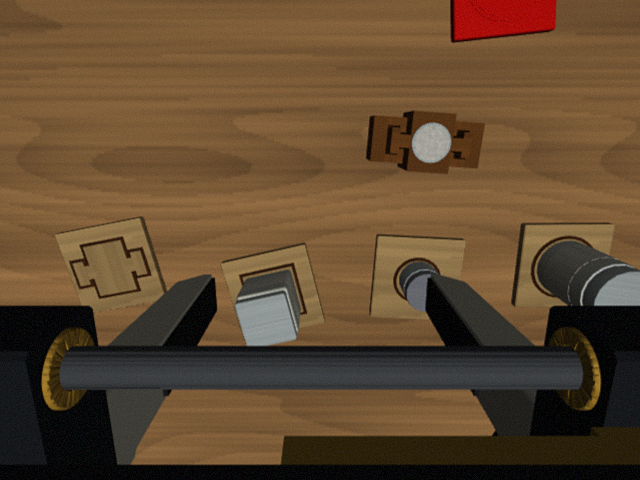

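All three containers stand in their outlines. The tin (412,285) is still partly hidden and will be rechecked. Now turning the gripper for the block at (432,142).

>>> {"fn": "move_arm", "kwargs": {"deltas": [0.0567, 0.0565, 0.01, 0, 0, 0.18, 1, 0.0567, 0.0565, 0.01, 0, 0, 0.36, 1, 0.0567, 0.0565, 0.01, 0, 0, 0.54, 1, 0.0567, 0.0565, 0.01, 0, 0, 0.72, 1, 0.0567, 0.0565, 0.01, 0, 0, 0.9, 1, 0.0567, 0.0565, 0.01, 0, 0, 1.08, 1, 0.0567, 0.0565, 0.01, 0, 0, 1.26, 1, 0.0567, 0.0565, 0.01, 0, 0, 1.44, 1, 0.0567, 0.0565, 0.01, 0, 0, 1.64, 1, 0.0567, 0.0565, 0.01, 0, 0, 1.64, 1, 0.0567, 0.0565, 0.01, 0, 0, 1.64, 1, 0.0567, 0.0565, 0.01, 0, 0, 1.64, 1]}}

```text
t: 19.77
tool_pos: [0.4545, 0.04, 0.2823]
orientation: [-2.296, -2.144, 0.001]
force: [-0.7, 0.1, 0.4]
opening: 0.0924
gripper_force: 0.0
```

```bash
python3 - <<'E'
from h import *
s=robot.read_state();print(s["q"],s["tool_pos"],s["orientation"])
im,d,K,W=cam("wrist");P=cloud(d,K,W);save("w10.png",im)
for n,c,lo,hi in(("tinlid",(.609,.0943),.045,.065),("b_tin",(.609,.0943),.006,.02),("row",(.454,.088),.028,.07),("blk",(.454,.088),.048,.07)): print(n,rect(P,lo,hi,c))
c=np.array((.609,.0943));r=22
q=np.hypot(*(P[...,:2]-c).transpose(2,0,1))*1000
m=(P[...,2]>.018)&(P[...,2]<.046)&(q<r+8);print(fitc(P[m][:,:2]*1000,r,c*1000))
go(.4545,.088,.027,-4)
E
```

```text
[-2.47428817e-02 -2.81866383e-01  1.78469851e+00 -2.82896731e-05
  1.63957049e+00  4.38543341e-02] [0.45447188 0.03995809 0.28230234] [-2.29591445e+00 -2.14358187e+00  9.39079868e-04]
tinlid (array([608.1,  95.4]), array([42.5, 42.5]), 0.9, 1854, np.float64(0.0537))
b_tin (array([609.9,  94.6]), array([100.1, 100.3]), 86.9, 7647, np.float64(0.0118))
row (array([454. ,  80.6]), array([91.6, 56. ]), 86.0, 4468, np.float64(0.0559))
blk (array([454.6,  88.9]), array([74.8, 56. ]), 86.0, 3369, np.float64(0.0563))
(array([609. ,  95.2]), np.float64(0.28), 400)
delta [ 0.0479 -0.0032  0.2554] turn [-0.0005  0.0001  0.0006]
```

View pics/w10.png

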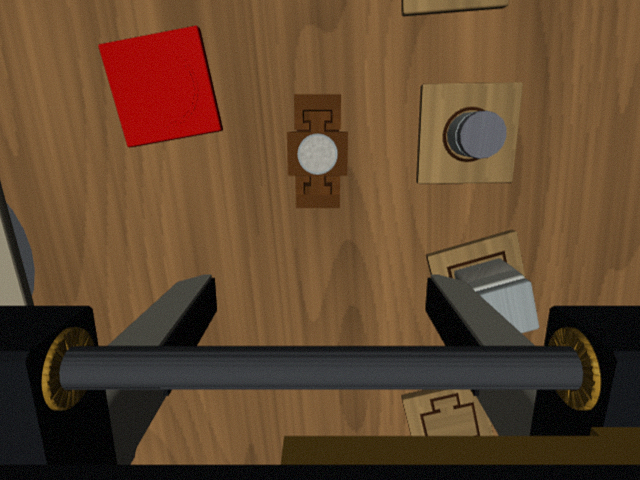

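Row and block at (318,153), cleanly framed by the fingers' line; the tin (475,133) sits inside its circle, about 1 mm off centre. Grasping the block.

>>> {"fn": "move_arm", "kwargs": {"deltas": [0.0482, -0.0032, 0.05, 0, 0, 0, 1, 0.0482, -0.0032, 0.11, 0, 0, 0, 1, 0.0482, -0.0032, 0.17, 0, 0, 0, 1, 0.0482, -0.0032, 0.21, 0, 0, 0, 1, 0.0482, -0.0032, 0.235, 0, 0, 0, 1, 0.0482, -0.0032, 0.248, 0, 0, 0, 1, 0.0482, -0.0032, 0.248, 0, 0, 0, 1, 0.0482, -0.0032, 0.248, 0, 0, 0, 0, 0.0482, -0.0032, 0.248, 0, 0, 0, 0, 0.0482, -0.0032, 0.248, 0, 0, 0, 0, 0.0482, -0.0032, 0.248, 0, 0, 0, 0, 0.0482, -0.0032, 0.248, 0, 0, 0, 0], "squeeze": 20}}

```text
t: 21.32
tool_pos: [0.455, 0.0884, 0.035]
orientation: [2.299, 2.141, 0.001]
force: [-1.0, -0.5, 2.7]
opening: 0.0556
gripper_force: 20.0
```

>>> {"fn": "move_arm", "kwargs": {"deltas": [0, 0, -0.012, 0, 0, 0, 0, 0, 0, -0.025, 0, 0, 0, 0, 0, 0, -0.04, 0, 0, 0, 0, 0, 0, -0.06, 0, 0, 0, 0, 0, 0, -0.09, 0, 0, 0, 0, 0, 0, -0.12, 0, 0, 0, 0, 0, 0, -0.12, 0, 0, 0, 0]}}

```text
t: 22.2
tool_pos: [0.457, 0.0886, 0.1584]
orientation: [2.296, 2.139, 0.008]
force: [-0.8, -0.3, -0.8]
opening: 0.056
gripper_force: 20.0
```

```bash
python3 - <<'E'
from h import *
s=robot.read_state();print(s["tool_pos"],s["force"],s["opening"]);
go(.595,-.15,.17,10.9);go(.5945,-.2567,.12,10.9)
E
```

```text
[0.45696974 0.08856982 0.15842773] [-0.81229212 -0.25599391 -0.77448882] 0.055967068517339034
delta [-0.2282  0.1547 -0.0108] turn [ 6.400e-03 -2.000e-04 -2.612e-01]
delta [-0.3347  0.1614  0.0391] turn [ 6.400e-03 -2.000e-04 -2.612e-01]
```

>>> {"fn": "move_arm", "kwargs": {"deltas": [-0.06, 0.03, 0, 0, 0, -0.05, 0, -0.12, 0.06, 0, 0, 0, -0.1, 0, -0.18, 0.09, 0, 0, 0, -0.15, 0, -0.24, 0.12, 0, 0, 0, -0.2, 0, -0.29, 0.145, 0, 0, 0, -0.26, 0, -0.3347, 0.163, 0, 0, 0, -0.26, 0, -0.3347, 0.163, 0, 0, 0, -0.26, 0, -0.3347, 0.163, 0.05, 0, 0, -0.26, 0, -0.3347, 0.163, 0.09, 0, 0, -0.26, 0, -0.3347, 0.163, 0.107, 0, 0, -0.26, 0, -0.3347, 0.163, 0.107, 0, 0, -0.26, 0]}}

```text
t: 23.58
tool_pos: [0.5925, -0.2559, 0.0464]
orientation: [-1.999, -2.419, 0.001]
force: [0.7, -0.7, -0.4]
opening: 0.0557
gripper_force: 20.0
```

```bash
python3 - <<'E'
from h import *
s=robot.read_state();print(s["tool_pos"],s["force"]);go(.5945,-.2567,.042,10.9)
im,d,K,W=cam("wrist");P=cloud(d,K,W);save("w11.png",im)
a=np.radians(10.9);c=np.array((.5945,-.2567));Q=(P[...,:2]-c)@np.array([[np.cos(a),-np.sin(a)],[np.sin(a),np.cos(a)]])*1000
z=P[...,2]
m=(z>.006)&(z<.0155)&(np.abs(Q).max(-1)<57);
X=[];
for x in range(-44,45,4):
    t=m&(abs(Q[...,0]-x)<1)
    if t.any(): X.append((x,Q[t][:,1].max()))
X=np.array(X);k=np.polyfit(X[:,0],X[:,1],1);print("board +y edge (50)",k[1].round(2),np.degrees(np.arctan(k[0])).round(2))
r=[(Q[m&(abs(Q[...,1]-y)<1.2)][:,0].min(),Q[m&(abs(Q[...,1]-y)<1.2)][:,0].max()) for y in range(30,46,3)];print("board x edges",np.array(r).mean(0))
m=(z>.022)&(z<.06)&(abs(Q[...,1]-38)<4)&(abs(Q[...,0])<20);t=Q[m];k=np.polyfit(t[:,0],t[:,1],1);print("tab face y(38)",k[1].round(2),np.degrees(np.arctan(k[0])).round(2),"tab x",np.percentile(t[:,0],[1,99]))
E
```

```text
[ 0.59250255 -0.25593597  0.04636458] [ 0.66067105 -0.74130113 -0.44002361]
delta [-0.0011  0.0018  0.0044] turn [-0.0024 -0.002  -0.0007]
board +y edge (50) 50.32 0.14
board x edges [-49.09378532  50.57653278]
tab face y(38) 38.7 -0.0 tab x [-12.91822196  10.5773984 ]
```

View pics/w11.png

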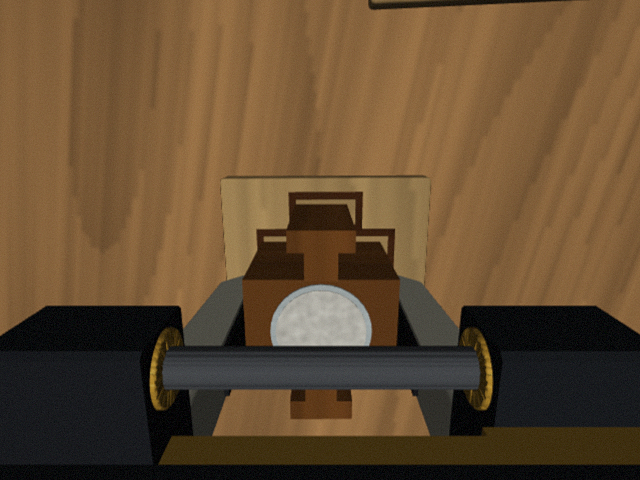

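Block is aligned, but its tab (287–352) sits left of the tab outline (289–362) by about 2 mm. Correcting along tool y and lowering.

>>> {"fn": "move_arm", "kwargs": {"deltas": [-0.0004, 0.002, 0, 0, 0, 0, 0, -0.0004, 0.002, 0.0015, 0, 0, 0, 0, -0.0004, 0.002, 0.0025, 0, 0, 0, 0, -0.0004, 0.002, 0.0025, 0, 0, 0, 0]}}

```text
t: 24.12
tool_pos: [0.5956, -0.2571, 0.0453]
orientation: [2.002, 2.421, -0.0]
force: [0.7, -0.2, -0.5]
opening: 0.0561
gripper_force: 20.0
```

```bash
cat > chk.py <<'E'
from h import *
s=robot.read_state();print(s["tool_pos"],s["force"])
im,d,K,W=cam("wrist");P=cloud(d,K,W)
a=np.radians(10.9);c=np.array((.5945,-.2567));Q=(P[...,:2]-c)@np.array([[np.cos(a),-np.sin(a)],[np.sin(a),np.cos(a)]])*1000
z=P[...,2];m=(z>.006)&(z<.0148)&(np.abs(Q).max(-1)<57)
X=np.array([(x,Q[m&(abs(Q[...,0]-x)<1)][:,1].max()) for x in range(-44,45,4)]);k=np.polyfit(X[:,0],X[:,1],1)
r=[(Q[m&(abs(Q[...,1]-y)<1.2)][:,0].min(),Q[m&(abs(Q[...,1]-y)<1.2)][:,0].max()) for y in range(30,46,3)]
m=(z>.022)&(z<.06)&(abs(Q[...,1]-38)<4)&(abs(Q[...,0])<20);t=Q[m];k2=np.polyfit(t[:,0],t[:,1],1)
print("dx",np.percentile(t[:,0],[1,99]).mean()-np.mean(r),"dy",k2[1]-k[1]+12,"yaw",np.degrees(k2[0]-k[0]),"zmin",z[m].min())
E
python3 chk.py
```

```text
[ 0.59560497 -0.25710436  0.04534539] [ 0.71273169 -0.2040759  -0.54685309]
dx 0.8651115423001491 dy -1.361275791298631 yaw -0.3050027567769879 zmin 0.02224704668705843
```

```bash
python3 chk.py; python3 chk.py
```

```text
[ 0.5955899  -0.25708977  0.04528915] [ 0.1787466   0.44177731 -0.85269477]
dx 0.8397776002962649 dy -1.3380688198025652 yaw -0.3275118427006586 zmin 0.022123244840597356
[ 0.59559086 -0.25707549  0.04527468] [ 0.13232926 -1.28734767 -1.14861616]
dx 0.7946717916628989 dy -1.3310255923000014 yaw -0.36162315458160477 zmin 0.022021431402196007
```

>>> {"fn": "move_arm", "kwargs": {"deltas": [0.001, -0.0008, 0.001, 0, 0, 0, 0, 0.001, -0.0008, 0.002, 0, 0, 0, 0, 0.001, -0.0008, 0.0025, 0, 0, 0, 0, 0.001, -0.0008, 0.0025, 0, 0, 0, 0]}}

```text
t: 24.78
tool_pos: [0.5946, -0.2562, 0.0426]
orientation: [-2.002, -2.421, 0.0]
force: [0.5, -0.5, -0.8]
opening: 0.0564
gripper_force: 20.0
```

```bash
python3 chk.py; python3 chk.py
```

```text
[ 0.59461155 -0.25620838  0.04263336] [ 0.48012663 -0.47654208 -0.84067429]
dx -0.1388540434627995 dy -0.3063105634232599 yaw -0.25515706180267317 zmin 0.022013113375915327
[ 0.59466905 -0.25622125  0.04270789] [ 0.50737731  0.02219962 -0.97989904]
dx 0.011821132271672141 dy -0.34635383148378907 yaw -0.2930336243962787 zmin 0.02206776952139186
```

>>> {"fn": "move_arm", "kwargs": {"deltas": [0.0002, 0, 0.0008, 0, 0, 0.004, 0, 0.0002, 0, 0.0014, 0, 0, 0.004, 0, 0.0002, 0, 0.0018, 0, 0, 0.004, 0, 0.0002, 0, 0.0018, 0, 0, 0.004, 0]}}

```text
t: 25.38
tool_pos: [0.5947, -0.2561, 0.0411]
orientation: [2.007, 2.417, -0.0]
force: [-1.3, -0.1, -0.4]
opening: 0.056
gripper_force: 20.0
```

```bash
python3 chk.py
```

```text
[ 0.59466015 -0.25606732  0.04109249] [-1.25821241 -0.05501739 -0.40370791]
dx 0.23314862126847302 dy -0.17073146990278332 yaw -0.46229087621486714 zmin 0.02202640496308625
```

>>> {"fn": "move_arm", "kwargs": {"deltas": [0, 0, 0.0004, 0, 0, -0.006, 0, 0, 0, 0.0008, 0, 0, -0.006, 0, 0, 0, 0.0008, 0, 0, -0.006, 0]}}

```text
t: 25.8
tool_pos: [0.5949, -0.2562, 0.0411]
orientation: [1.999, 2.423, 0.0]
force: [-3.2, 0.9, 7.7]
opening: 0.056
gripper_force: 20.0
```

>>> {"fn": "move_arm", "kwargs": {"deltas": [0, 0, -0.0003, 0, 0, 0, 1, 0, 0, -0.0003, 0, 0, 0, 1, 0, 0, -0.0003, 0, 0, 0, 1, 0, 0, -0.05, 0, 0, 0, 1, 0, 0, -0.11, 0, 0, 0, 1, 0, 0, -0.17, 0, 0, 0, 1, -0.04, 0, -0.22, 0, 0, 0, 1, -0.06, -0.02, -0.24, 0, 0, 0, 1, -0.06, -0.02, -0.24, 0, 0, 0, 1, -0.06, -0.02, -0.24, 0, 0, 0, 1]}}

```text
t: 27.05
tool_pos: [0.5862, -0.3181, 0.2788]
orientation: [-1.999, -2.422, -0.0]
force: [0.5, 0.1, -0.7]
opening: 0.0929
gripper_force: 0.0
```

```bash
python3 - <<'E'
from h import *
s=robot.read_state();print(s["t"],s["tool_pos"],s["force"])
im,d,K,W=cam("wrist");P=cloud(d,K,W);save("w12.png",im)
c=(.5945,-.2565)
print("blk",rect(P,.05,.075,c),"board",rect(P,.006,.02,c),"sqlid",rect(P,.075,.095,(.627,-.072)),"b_sq",rect(P,.006,.02,(.627,-.072)))
im,d,K,W=cam("top");save("top9.png",im)
E
```

```text
27.05 [ 0.58618579 -0.31811722  0.27879671] [ 0.545346    0.09670953 -0.73795434]
blk (array([ 595.3, -256.1]), array([56.1, 75.6]), 10.8, 3625, np.float64(0.0623)) board (array([ 595.2, -256. ]), array([100.2,  99.8]), 11.1, 6059, np.float64(0.012)) sqlid None b_sq (array([ 638.4, -119.3]), array([99.3,  5.4]), 10.8, 578, np.float64(0.0113))
```

View pics/w12.png

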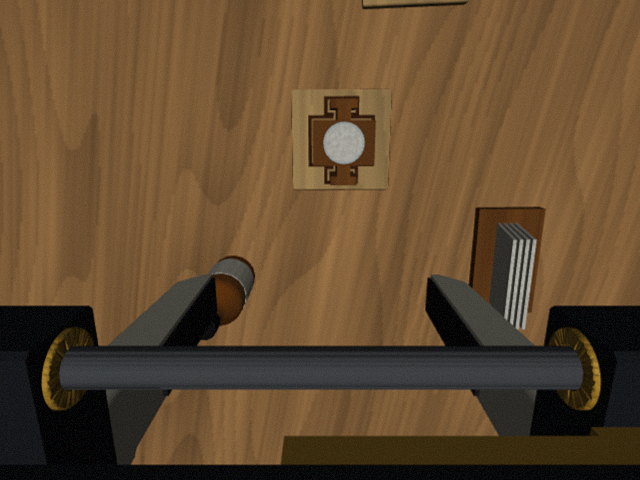

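View pics/top9.png

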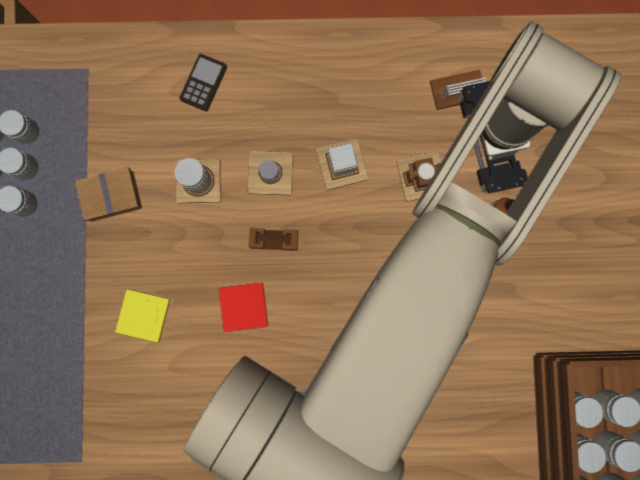

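The block sits in its outline (343,140) within about 0.1 mm. All four items are upright on their boards and the bottle is standing. Handing in.

```bash
python3 -c "
from plant import robot; print(robot.close_job())"
```

```text
the job is handed in; nothing more can be done
None
```

Tall jar, tin, square jar and block each stand upright on their matching boards, all within about 1 mm of centre (the tin is the furthest off), the bottle is untouched, and the job was handed in at about 27 s.

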